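# Press one cover button home on a coat rack

## Robot

A 6-joint arm with a two-finger parallel gripper is mounted at the origin on the work surface. World frame = base frame: x ahead of the robot, y to its left, z up, the work surface at z = 0. Lengths are in mm, angles in rad, forces in N, time in s.
With the tool pointing down it reaches from about 350 to 875 mm from the base axis. Payload 4.2 kg.
Tool frame: the origin (TCP) lies at the very end of the fingers, on their centre line; the grasp point (between the pads) lies 19 mm behind it; z points along the fingers, y is the line along which they close (so a half turn about z gives the same grasp; the last joint's range is limited). The gripper opens to 85 mm and grips with 20 to 120 N. Pads are 22 mm wide; open, the fingers measure 114 mm over their backs; the gripper's body (76 mm by 85 mm) begins 54 mm behind the grasp point. The pads swing forward as they close: fully open they stand 13 mm farther back than shut.
Start: joints at [1.587, 0.385, 0.008, 0, -1.194, -0.259], TCP at [150.232, 606.654, 231.312] pointing down, gripper open.
Joint ranges: [-3.14, 3.14], [-1.21, 2.06], [-1.07, 1.41], [-3.16, 2.05], [-2.99, -0.16], [-3.1, 3.1]. Speed limits (rad/s): [2.79, 2.79, 3.14, 3.14, 3.14, 3.14].

## Interface

Orientations are given as a unit quaternion [x, y, z, w].
In Python, from bench import monitor, get_image, camera_info, job_done gives the robot as it stands.
- The arm moves only by the tool send_rows, never from a script. Its argument "series" is a list of rows, each a list of 3 entries, a list of its own where there are three numbers: the shift along the tool's x, y, z in mm, then the turn, a rotation vector about the tool's x, y, z in rad, then the finger opening in mm, from 0 to 85.4. A call has 1 to 8 rows; each row shifts and turns the commanded pose from where the row before left it, along the tool's axes as they then stand; what a row does not reach is not made up. A row lasts 1/10 s, in which the tool goes at most 50 mm and 8.59 degrees, less where a joint would pass 70% of its speed; a pose out of reach is approached as far as the arm can. A call with a gripper value outside its range is refused whole. The fingers move at their own pace and stop on an object; the grip force is fixed at half the most. Time passes only in rows, so rows that do not move let the fingers close. It gives the time, the measured TCP pose, the force, the opening and the grip force at its end, in the units of the state.
- monitor.read_state(): the state, without advancing time (a new reading comes with each control period).
- get_image(name): name is "scene" or "side" or "wrist"; returns the picture (400x640x3 uint8, red, green, blue); there is no depth.
- camera_info(name): a dict with "intrinsics" (3x3 intrinsics, pixels), "R" (3x3) and "t" (3): a world point X has camera coordinates R X + t. Camera axes: x right, y down, z forward; pixel columns grow to the right and rows downward; lengths in mm; the calibration is good to about 2 mm. The wrist camera is an equidistant fisheye: a pixel r from the principal point sees the ray r / f radians off the axis. A picture is of the moment at which its call begins: read the wrist's pose just before it. camera_info takes no time and is no camera call; for the wrist camera it gives the pose at the moment of the call.
- job_done(): hands the job in; it is judged then, once.
The state is a dict: "clock": time; "joints": joint angles; "joint_vel": joint speeds; "joint_efforts": joint torques, N m; "position": TCP position; "ee_rot": TCP orientation; "contact_force": force on the tool from outside, world axes, zero at the start; "wrist_torque": the same for the moment, N m; "gripper_width": finger opening in mm; "grasp_force": force on a finger pad.
Only numpy, scipy, OpenCV 4.12 (cv2) and the standard library are available. Lean on these libraries where they do the work, as an engineer would, in place of code of your own. Each camera call takes 0.05 s, during which the arm holds its last target. There are 200 camera calls.

## Task

The red cover button on the wooden coat rack has its glue and is ready: press it gently down with the fingertips until its head sits fully home on the board, as the green one already does, then withdraw. Do not touch the other cover buttons, do not pull any button out, and leave the tape, tin, dowel stand and mallet where they are.

Things in the scene. Friction and masses are not known exactly. Their poses are not given: they have to be found in the camera images.
- rack: pine coat rack board held fast on the bench: 160 mm along its x, 360 along y, 22 thick; origin at the centre of its underside. Three coat pegs, 26 mm thick, stand 50 mm above its top at x 45, y -140, 0, 140 mm. Five cover buttons, colours in any order, sit at (-40,-140), (40,-70), (-40,0), (40,70), (-40,140) mm. Four brass bench dogs 16 mm high stand at its long edges
- red_top (a point): centre of the flat top of the red cover button, the one to press: round head 32 mm across and 9 mm high (flat part 18 mm across) on a 12 mm stem; z points up. It slides only up and down. Its top is 9 mm above the board's top when home, 18 to 21 mm at the start
- red (a joint): how far the red button has been pressed in: grows as it goes down, 0.012 (m) is home (head on the board, a firm stop), smaller is proud; it starts at 0 to 0.003. It slides with a steady friction of about 4 N and stays where it is left; negative values mean that it is being pulled out
- blue_top (a point): centre of the top of the blue cover button, of the same size as the red one; standing proud, its top 17 to 21 mm above the board's top; not to be touched
- yellow_top (a point): centre of the top of the yellow cover button, of the same size as the red one; standing proud, its top 17 to 21 mm above the board's top; not to be touched
- white_top (a point): centre of the top of the white cover button, of the same size as the red one; standing proud, its top 17 to 21 mm above the board's top; not to be touched
- green_top (a point): centre of the top of the green cover button, of the same size as the red one; already home, its top 9 mm above the board's top; not to be touched
- tape: roll of amber tape lying flat, 100 mm across, 30 mm high, origin at the centre of its underside; loose, to be left alone
- tin: open tin with brushes, 74 mm across, 180 mm high with the brushes, origin at the centre of its underside; loose, to be left alone
- stand: wooden disc 110 mm across, 18 mm thick, with three upright dowels 12 mm thick that reach 148 mm, origin at the centre of its underside; loose, to be left alone
- mallet: wooden mallet lying down: head 60 by 110 by 70 mm, centred 120 mm along its x; handle 24 mm thick along its x, from 130 mm behind the origin; origin under the handle at bench height; loose, to be left alone

How it is judged (in metres and radians):
On the way:
1. the fingertips press the red button down (value of joint red above 0.006 m and contact force between red and the fingers above 0.5 N), for 0.02 s.
At the end, for the whole second after the job is handed in: The red button is pressed in to within 1.5 mm of home and stays there, the other four buttons are within 2 mm of, and the tape, tin, stand and mallet within 10 mm of where they were (value of joint red above 0.0105 m and distance of each of blue_top, yellow_top, white_top, green_top from where it was at the start of the episode below 0.002 m and distance of each of tape, tin, stand, mallet from where it was at the start of the episode below 0.01 m); the robot touches nothing.
It fails at once if another cover button is touched (more than 0.5 N) (contact force between any of blue, yellow, white, green and the fingers above 0.5 N or contact force between any of blue, yellow, white, green and the arm above 0.5 N).
It fails at once if the red button is pressed harder than 40 N (contact force between red and the fingers above 40 N or contact force between red and the arm above 40 N).
It fails at once if the red button is pulled out of its hole by more than 2 mm (value of joint red below -0.002 m).
It fails at once if another button is pushed or pulled by more than 2 mm (distance of any of blue_top, yellow_top, white_top, green_top from where it was at the start of the episode above 0.002 m).
It fails at once if the tape, tin, stand or mallet is moved by more than 10 mm or lifted (distance of any of tape, tin, stand, mallet from where it was at the start of the episode above 0.01 m).
It also fails if it takes over 29 s, if anything falls off the work surface, if the arm or the gripper's body presses on something with over 40 N, if the wrist force passes 120 N, or if a joint passes its speed limit or range.

## Working session

There is one attempt and no reset: what is moved stays moved. The work goes in short steps, Python scripts to look and compute and a tool call to move; the robot and the scene stay as the last step left them, time stands still between calls to the robot, and variables do not carry over. Pictures are saved under pics/ and viewed, at most 10 in all, crops included, and the job is handed in when it is done.

Besides the shell and the picture viewer there is one more tool, called after "Request:" as name([rows], argument=value, ...), one row to a line, values as JSON. send_rows: Moves the arm, as the interface text tells. Its arguments: {"type":"object","properties":{"series":{"type":"array"}},"required":["series"]}

```bash
mkdir -p pics; python3 - <<'E'
from bench import monitor,get_image,camera_info
import cv2
s=monitor.read_state();print(s['position'],s['ee_rot'],s['clock'],s['gripper_width'])
for n in("scene","side","wrist"):
    cv2.imwrite(f"pics/{n}0.png",get_image(n)[:,:,::-1]);print(n,camera_info(n))
E
```

```text
[150.08733142 606.09102177 230.19900925] [ 9.92630799e-01 -1.21172669e-01 -7.80642150e-05  1.12963248e-03] 0.0 85.30987738691654
scene {'intrinsics': array([[445.27297623,   0.        , 318.94759997],
       [  0.        , 445.27297623, 193.84251888],
       [  0.        ,   0.        ,   1.        ]]), 'R': array([[-0.60111959,  0.79913532,  0.00616221],
       [ 0.41153914,  0.31615633, -0.85479864],
       [-0.68504801, -0.51130021, -0.51892323]]), 't': array([ 314.33912318, -143.66098961, 1731.04995892])}
side {'intrinsics': array([[374.97518089,   0.        , 314.37770366],
       [  0.        , 374.97518089, 201.64144151],
       [  0.        ,   0.        ,   1.        ]]), 'R': array([[-0.94712798, -0.320312  ,  0.01867627],
       [-0.22033641,  0.60699084, -0.76355353],
       [ 0.23323904, -0.72729797, -0.64547441]]), 't': array([ 483.1839224 ,  185.26778546, 1120.42070994])}
wrist {'intrinsics': array([[309.70691629,   0.        , 319.18729116],
       [  0.        , 309.70691629, 200.27196483],
       [  0.        ,   0.        ,   1.        ]]), 'R': array([[-0.24074395, -0.97058783,  0.00126856],
       [-0.93688608,  0.23272562,  0.26092769],
       [-0.25354846,  0.06162827, -0.96535752]]), 't': array([623.38168499, -34.37266846, 377.99543608])}
```

View pics/scene0.png

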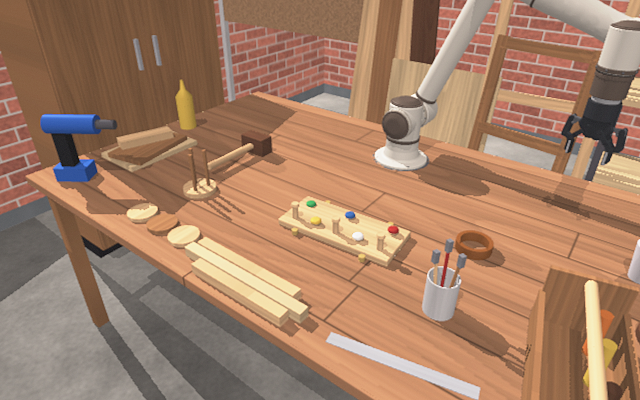

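View pics/side0.png

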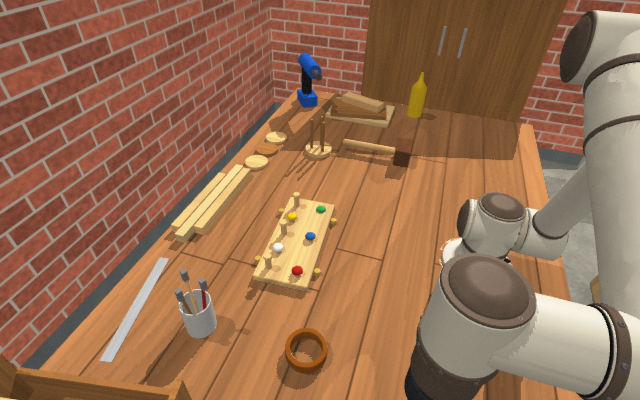

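View pics/wrist0.png

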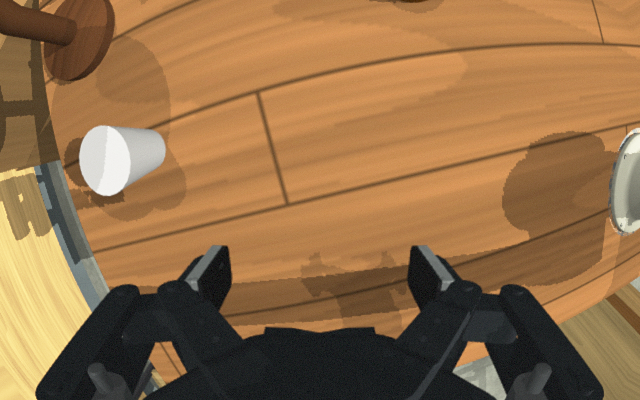

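The scene picture shows red at about (393,230), blue (350,215), green (311,203), white (358,236) and yellow (316,220). In the side picture they are at red (297,270), blue (310,236), green (321,209), white (278,247) and yellow (292,216). The wrist camera shows only empty bench. I'll triangulate from the first two.

```bash
cat >h.py <<'E'
import numpy as np,cv2
from bench import camera_info
G={'red':((393,230),(297,270)),'blue':((350,215),(310,236)),'green':((311,203),(321,209)),'yellow':((316,220),(292,216)),'white':((358,236),(278,247))}
def blob(im,p,r=11):
    x,y=p;c=im[y-r:y+r+1,x-r:x+r+1].astype(float);
    ref=np.median(im[y-1:y+2,x-1:x+2].reshape(-1,3),axis=0).astype(float)
    n=lambda a:a/np.linalg.norm(a,axis=-1,keepdims=True)
    m=(np.linalg.norm(n(c+1)-n(ref+1),axis=-1)<.2).astype(np.uint8)
    k,l,st,ce=cv2.connectedComponentsWithStats(m,connectivity=4)
    i=l[r,r];return ce[i]+[x-r,y-r],st[i,4]
def P(n):
    c=camera_info(n);return c['intrinsics']@np.c_[c['R'],c['t']]
E
python3 - <<'E'
from h import *
A=cv2.imread('pics/scene0.png');B=cv2.imread('pics/side0.png')
nom={'red':None}
X={}
for k,(a,b) in G.items():
    (pa,na),(pb,nb)=blob(A,a),blob(B,b)
    h=cv2.triangulatePoints(P('scene'),P('side'),pa,pb).ravel();X[k]=h[:3]/h[3]
    print(k,pa.round(1),na,pb.round(1),nb,X[k].round(1))
loc={'red':(-40,-140),'blue':(-40,0),'green':(-40,140),'white':(40,-70),'yellow':(40,70)}
best=None
for sg in(1,):
    L=np.array([loc[k] for k in X],float);W=np.array([X[k][:2] for k in X])
    Lc=L-L.mean(0);Wc=W-W.mean(0);U,S,V=np.linalg.svd(Lc.T@Wc);R=(U@V).T
    print(R,np.linalg.det(R),'yaw',np.arctan2(R[1,0],R[0,0]));o=W.mean(0)-R@L.mean(0);print('o',o)
    for k in X:print(k,(R@loc[k]+o).round(1),(X[k][:2]-R@loc[k]-o).round(1))
cr=[cv2.resize(A[185:270,270:420],None,fx=5,fy=5,interpolation=2),cv2.resize(B[190:295,245:345],None,fx=5,fy=5,interpolation=2)]
cv2.imwrite('pics/c0.png',cr[0])
E
```

```text
red [392.8 229.3] 64 [296.7 270.2] 74 [485.1 232.   35.1]
blue [349.6 214.6] 49 [309.7 236. ] 54 [495.4  92.4  33.5]
green [310.8 203.4] 45 [320.5 208.9] 44 [505.4 -46.7  24.6]
yellow [316. 220.] 529 [291.6 215.9] 61 [579.5  30.   34.9]
white [358.1 235.3] 474 [277.7 246.9] 94 [568.9 169.3  35.3]
[[ 0.99715067  0.07543571]
 [ 0.07543571 -0.99715067]] -1.0 yaw 0.0755074402379584
o [534.83754165  96.01225186]
red [484.4 232.6] [ 0.8 -0.6]
blue [495.  93.] [ 0.4 -0.6]
green [505.5 -46.6] [-0.1 -0.1]
yellow [580.   29.2] [-0.5  0.8]
white [569.4 168.8] [-0.6  0.5]
```

View pics/c0.png

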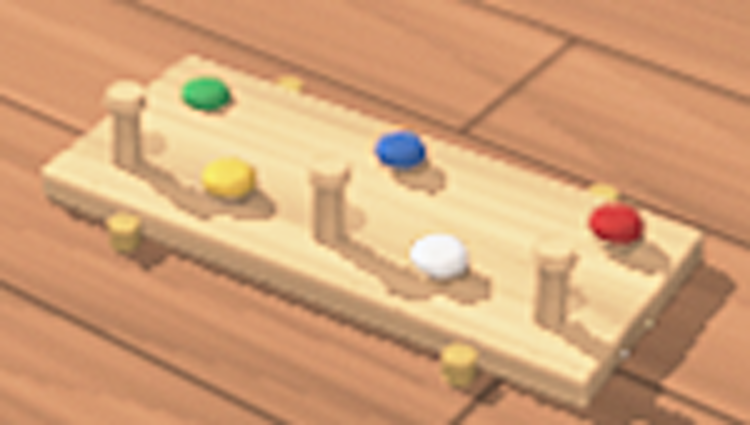

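The crop confirms the layout: red at the end near the tape, green home, the pegs on the far side. The fit agrees within 1 mm, so the red button is at about (484.5, 232.5). I'll move above it with the fingers closing.

Request:
send_rows([
  [[26, 17.6, 0], [0, 0, 0], 0],
  [[26, 17.6, 0], [0, 0, 0], 0],
  [[26, 17.6, 0], [0, 0, 0], 0],
  [[26, 17.6, 0], [0, 0, 0], 0],
  [[26, 17.6, 0], [0, 0, 0], 0],
  [[26, 17.6, 0], [0, 0, 0], 0],
  [[26, 17.6, 0], [0, 0, 0], 0],
  [[26, 17.6, 0], [0, 0, 0], 0],
])

```text
clock: 0.95
position: [318.9, 418.8, 231.1]
ee_rot: [0.993, -0.121, -0.0, 0.0]
contact_force: [0.2, -1.1, -0.2]
gripper_width: -0.1
grasp_force: 0.0
```

Request:
send_rows([
  [[26, 17.6, 0], [0, 0, 0], 0],
  [[26, 17.6, 0], [0, 0, 0], 0],
  [[26, 17.6, 0], [0, 0, 0], 0],
  [[26, 17.6, 0], [0, 0, 0], 0],
  [[26, 17.6, 0], [0, 0, 0], 0],
  [[26, 17.6, 0], [0, 0, 0], 0],
  [[26, 17.6, 0], [0, 0, 0], 0],
  [[26, 17.6, 0], [0, 0, 0], 0],
])

```text
clock: 1.75
position: [486.9, 232.1, 231.1]
ee_rot: [0.993, -0.121, -0.0, 0.0]
contact_force: [0.6, -0.2, 0.4]
gripper_width: 0.0
grasp_force: 0.0
```

Request:
send_rows([
  [[0, 0, 25], [0, 0, 0], 0],
  [[0, 0, 25], [0, 0, 0], 0],
  [[0, 0, 25], [0, 0, 0], 0],
  [[0, 0, 25], [0, 0, 0], 0],
  [[0, 0, 20], [0, 0, 0], 0],
  [[0, 0, 0], [0, 0, 0], 0],
  [[0, 0, 0], [0, 0, 0], 0],
])

```text
clock: 2.45
position: [486.5, 233.4, 111.5]
ee_rot: [0.993, -0.121, 0.0, 0.0]
contact_force: [-0.5, 0.2, 0.9]
gripper_width: 0.2
grasp_force: 0.0
```

```bash
python3 - <<'E'
from bench import monitor,get_image,camera_info
import cv2,numpy as np
s=monitor.read_state();print(s['position'],s['ee_rot'],s['clock'],s['gripper_width'],s['contact_force'])
w=get_image("wrist")[:,:,::-1];cv2.imwrite("pics/w1.png",w)
i=get_image("side")[:,:,::-1];i=cv2.resize(i[170:310,230:370],None,fx=4,fy=4,interpolation=2)
cv2.imwrite("pics/s1.png",i)
E
```

```text
[486.54043571 233.36052155 111.50032085] [ 9.92664480e-01 -1.20901397e-01  2.16065089e-05  2.84761473e-04] 2.45 0.24960198512614598 [-0.47984771  0.24896475  0.8800246 ]
```

View pics/w1.png

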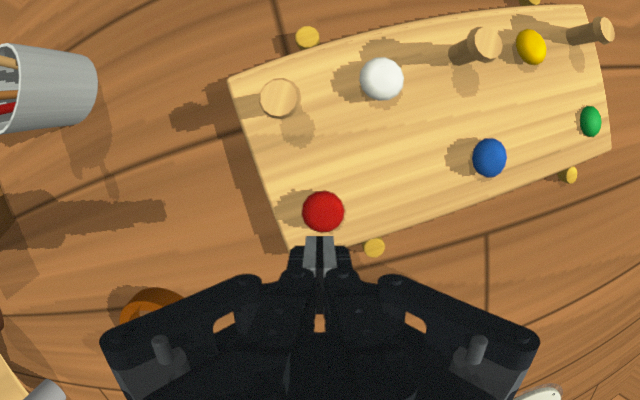

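View pics/s1.png

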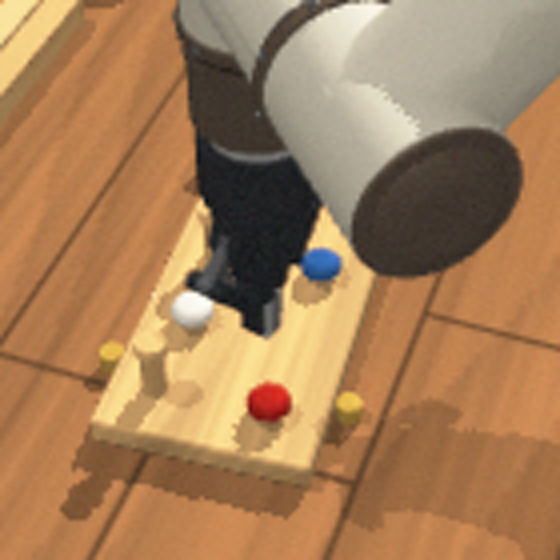

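The wrist view shows the fingertips at (320,240), just beside the red head at (323,211). Blue is at (490,157) and white at (381,79), both well clear. The side crop shows the tip above the board, clear of everything. I'll check the red position against the wrist camera.

```bash
python3 - <<'E'
from h import *
im=cv2.imread('pics/w1.png');c=camera_info('wrist');K=c['intrinsics'];C=-c['R'].T@c['t']
def ray(p,z):
    d=(np.array(p)-K[:2,2])/K[0,0];t=np.linalg.norm(d);v=np.r_[d/t*np.sin(t),np.cos(t)]
    r=c['R'].T@v;return C+r*(z-C[2])/r[2]
for k,p in {'red':(323,211),'blue':(490,157),'white':(381,79)}.items():
    q,n=blob(im,p,26);print(k,q,n,ray(q,36).round(1))
E
```

```text
red [322.56999227 211.31399845] 1293 [484.4 231.2  36. ]
blue [488.98481781 157.16194332] 988 [495.3  93.2  36. ]
white [381.20525657  78.48998748] 1598 [569.1 167.8  36. ]
```

Both measurements agree at about (484.5, 232). I'll correct by 2 mm and descend to z≈51.

Request:
send_rows([
  [[-1.6, 1.8, 10], [0, 0, 0], 0],
  [[0, 0, 12], [0, 0, 0], 0],
  [[0, 0, 12], [0, 0, 0], 0],
  [[0, 0, 12], [0, 0, 0], 0],
  [[0, 0, 10], [0, 0, 0], 0],
  [[0, 0, 4], [0, 0, 0], 0],
  [[0, 0, 0], [0, 0, 0], 0],
  [[0, 0, 0], [0, 0, 0], 0],
])

```text
clock: 3.35
position: [484.6, 232.1, 51.4]
ee_rot: [0.993, -0.121, 0.0, -0.0]
contact_force: [0.1, 0.8, 0.3]
gripper_width: -0.1
grasp_force: 0.0
```

Request:
send_rows([
  [[0, 0, 1.5], [0, 0, 0], 0],
  [[0, 0, 1.5], [0, 0, 0], 0],
  [[0, 0, 1.5], [0, 0, 0], 0],
  [[0, 0, 1.5], [0, 0, 0], 0],
  [[0, 0, 1], [0, 0, 0], 0],
  [[0, 0, 1], [0, 0, 0], 0],
  [[0, 0, 1], [0, 0, 0], 0],
  [[0, 0, 1], [0, 0, 0], 0],
])

```text
clock: 4.15
position: [484.4, 232.0, 41.2]
ee_rot: [0.993, -0.121, 0.0, -0.0]
contact_force: [-0.8, 0.1, 2.9]
gripper_width: -0.1
grasp_force: 1.7
```

Contact has just begun, at the expected height. I'll press in slow steps.

Request:
send_rows([
  [[0, 0, 1], [0, 0, 0], 0],
  [[0, 0, 1], [0, 0, 0], 0],
  [[0, 0, 1], [0, 0, 0], 0],
  [[0, 0, 1], [0, 0, 0], 0],
  [[0, 0, 1], [0, 0, 0], 0],
  [[0, 0, 1], [0, 0, 0], 0],
])

```text
clock: 4.75
position: [484.4, 231.9, 35.3]
ee_rot: [0.993, -0.121, 0.0, -0.0]
contact_force: [-1.1, 0.1, 3.9]
gripper_width: 0.3
grasp_force: 2.0
```

Request:
send_rows([
  [[0, 0, 1], [0, 0, 0], 0],
  [[0, 0, 0.7], [0, 0, 0], 0],
  [[0, 0, 0.5], [0, 0, 0], 0],
  [[0, 0, 0], [0, 0, 0], 0],
])

```text
clock: 5.15
position: [484.4, 231.9, 33.0]
ee_rot: [0.993, -0.121, 0.0, 0.0]
contact_force: [-1.6, 0.5, 2.8]
gripper_width: -0.0
grasp_force: 1.4
```

Request:
send_rows([
  [[0, 0, 0.5], [0, 0, 0], 0],
  [[0, 0, 0.5], [0, 0, 0], 0],
  [[0, 0, 0], [0, 0, 0], 0],
])

```text
clock: 5.45
position: [484.4, 232.0, 32.0]
ee_rot: [0.993, -0.121, 0.0, -0.0]
contact_force: [-0.2, -0.9, 3.1]
gripper_width: 0.1
grasp_force: 1.6
```

Request:
send_rows([
  [[0, 0, 0.5], [0, 0, 0], 0],
  [[0, 0, 0], [0, 0, 0], 0],
])

```text
clock: 5.65
position: [484.4, 232.0, 31.6]
ee_rot: [0.993, -0.121, 0.0, -0.0]
contact_force: [-1.1, 0.1, 3.9]
gripper_width: 0.4
grasp_force: 1.7
```

Request:
send_rows([
  [[0, 0, 0.4], [0, 0, 0], 0],
  [[0, 0, 0], [0, 0, 0], 0],
])

```text
clock: 5.85
position: [484.4, 232.0, 31.2]
ee_rot: [0.993, -0.121, 0.0, -0.0]
contact_force: [-0.6, -0.6, 4.0]
gripper_width: -0.0
grasp_force: 1.7
```

Still sliding with friction only, so I'll go on until the force rises at the stop.

Request:
send_rows([
  [[0, 0, 0.4], [0, 0, 0], 0],
  [[0, 0, 0], [0, 0, 0], 0],
])

```text
clock: 6.05
position: [484.4, 232.0, 31.1]
ee_rot: [0.993, -0.121, 0.0, -0.0]
contact_force: [-0.8, -0.7, 5.3]
gripper_width: -0.1
grasp_force: 2.7
```

Request:
send_rows([
  [[0, 0, 0.2], [0, 0, 0], 0],
  [[0, 0, 0], [0, 0, 0], 0],
])

```text
clock: 6.25
position: [484.4, 232.0, 31.1]
ee_rot: [0.993, -0.121, 0.0, -0.0]
contact_force: [-1.6, -1.1, 6.1]
gripper_width: 0.2
grasp_force: 3.3
```

The motion has stopped at z 31.1, and home is 31. One more small push to confirm the stop, then I'll withdraw.

Request:
send_rows([
  [[0, 0, 0.6], [0, 0, 0], 0],
  [[0, 0, 0], [0, 0, 0], 0],
])

```text
clock: 6.45
position: [484.4, 232.0, 30.9]
ee_rot: [0.993, -0.121, 0.0, 0.0]
contact_force: [-3.9, -0.6, 9.3]
gripper_width: 0.0
grasp_force: 4.9
```

Request:
send_rows([
  [[0, 0, -2], [0, 0, 0], 0],
  [[0, 0, -5], [0, 0, 0], 0],
  [[0, 0, -15], [0, 0, 0], 0],
  [[0, 0, -25], [0, 0, 0], 0],
  [[0, 0, -25], [0, 0, 0], 0],
  [[0, 0, -20], [0, 0, 0], 0],
  [[0, 0, 0], [0, 0, 0], 0],
  [[0, 0, 0], [0, 0, 0], 0],
])

```text
clock: 7.25
position: [484.1, 231.9, 121.8]
ee_rot: [0.993, -0.121, -0.0, -0.0]
contact_force: [-0.7, 0.0, -0.7]
gripper_width: 0.3
grasp_force: 0.0
```

```bash
python3 - <<'E'
from bench import get_image
import cv2
i=get_image("side")[:,:,::-1];i=cv2.resize(i[170:310,230:370],None,fx=4,fy=4,interpolation=2)
cv2.imwrite("pics/s2.png",i)
E
```

```text
(no output)
```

View pics/s2.png

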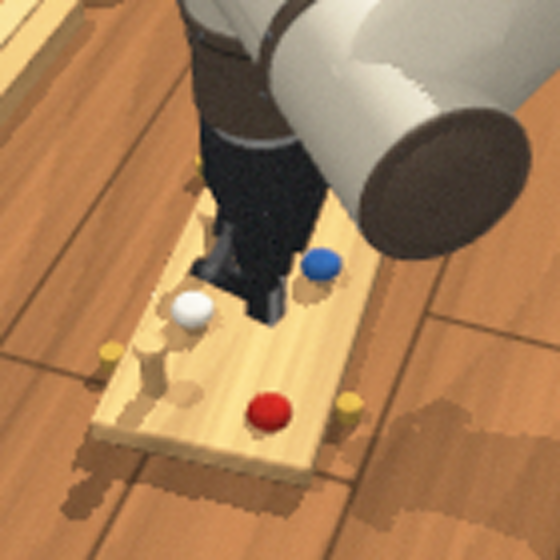

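The red head at (269,412) now sits on the board with no cast shadow beside it. White and blue are unchanged, and the fingers are clear.

```bash
python3 -c "from bench import job_done;print(job_done())"
```

```text
the job is handed in; nothing more can be done
None
```

The red button is pressed home (the fingertips stopped at z ≈ 31 mm, the home height, with about 9 N on the tool at the last push), the arm is withdrawn, nothing else was touched as far as I could see, and the job is handed in; the hand-in returned no verdict.

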